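# Marker into the mug, leaning at the handle

### The arm

A 6-joint arm with a two-finger parallel gripper is mounted at the origin on a cart in front of the work surface, level with it; the furniture and walls round the work are solid. World frame = base frame: x ahead of the robot, y to its left, z up, the work surface at z = 0. Lengths are in m, angles in rad, forces in N, time in s.
With the tool pointing down it reaches from about 0.425 to 0.95 m from the base axis. Payload 3.5 kg.
Tool frame: the origin (TCP) lies midway between the tips of the shut fingers; the grasp point (between the pads) lies 19 mm behind it; z points along the fingers, y is the line along which they close (so a half turn about z gives the same grasp; the last joint's range is limited). The gripper opens to 85 mm and grips with 20 to 120 N. Pads are 22 mm wide; open, the fingers measure 114 mm over their backs; the gripper's body (76 mm by 85 mm) begins 54 mm behind the grasp point. The pads swing forward as they close: fully open they stand 13 mm farther back than shut.
Start: joints at [-1.298, 0.286, 1.577, -0, 1.279, -0.15], TCP at [0.277, -0.616, 0.231] pointing down, gripper open.
Joint ranges: [-2.77, 2.77], [-0.9, 2.22], [0.21, 2.48], [-1.53, 4.67], [0.24, 2.81], [-2.84, 2.84]. Speed limits (rad/s): [2.79, 2.79, 3.14, 3.14, 3.14, 3.14].

### API

Orientations are given as a unit quaternion [w, x, y, z].
In Python, from bench import arm gives the robot as it stands.
- The arm moves only by the tool step_arm, never from a script. Its argument "deltas" is a list of rows, each a list of 2 entries, a list of its own where there are three numbers: the shift along the tool's x, y, z each as a share of 1 m, from -1 to 1, then the turn about the tool's z as a share of 30 degrees, from -1 to 1. A call has 1 to 10 rows; each row is the pose to reach, as a shift and turn from the pose commanded when the call began, along the tool's axes at that moment; what a row does not reach only later rows make up. A row lasts 1/10 s, in which the tool goes at most 50 mm and 8.59 degrees, less where a joint would pass 70% of its speed; a pose out of reach is approached as far as the arm can. A call with a number of a shift or a turn outside -1 to 1 is refused whole. A call with a gripper value outside its range is refused whole. "hand" is the gripper's target within -1 to 1 (fully open at 1, half-way at 0, shut at -1), set as the call begins (left out, the last holds). The fingers move at their own pace and stop on an object; "force" is the grip in N (left out, the last holds). Time passes only in rows, so rows that repeat a pose let the fingers close. It gives the time, the measured TCP pose, the force, the opening and the grip force at its end, in the units of the state.
- arm.get_obs(): the state, without advancing time (a new reading comes with each control period).
- arm.read_camera(name): name is "side" or "top"; returns a dict with "image" (420x560x3 uint8, red, green, blue), "range_z" (420x560 float32, m along the optical axis (not along the pixel's ray), 0 where there is no reading), "fovy" (degrees; the focal length in pixels is half the picture's height over the tangent of half this angle, whatever the lens; pixels are square), "cx", "cy" (the principal point, pixels), "distortion" ([k1, k2, p1, p2, k3] as OpenCV has them; the pictures are not rectified), "rvec" (rotation vector, rad) and "tvec" (3), from world to camera coordinates, as OpenCV has them. Camera axes: x right, y down, z forward; pixel columns grow to the right and rows downward; lengths in m; the calibration is good to about 2 mm. A picture is of the moment at which its call begins.
- arm.hand_in(): hands the job in; it is judged then, once.
The state is a dict: "time": time; "qpos": joint angles; "joint_velocities": joint speeds; "effort": joint torques, N m; "tool_pos": TCP position; "tool_rot": TCP orientation; "force": force on the tool from outside, world axes, zero at the start; "torque": the same for the moment, N m; "width": opening from 0.0 (shut) to 1.0 (fully open); "finger_force": force on a finger pad.
Only numpy, scipy, OpenCV 4.12 (cv2) and the standard library are available. Lean on these libraries where they do the work, as an engineer would, in place of code of your own. Each camera call takes 0.05 s, during which the arm holds its last target. There are 200 camera calls.

### The job

Take the thick marker out of the wooden pen block and put it in the empty white mug so that it leans, same end up as now, against the rim on the handle's side, its upper end pointing out over the handle. Lower it into the mug rather than dropping it in, let go, and leave the mug standing where it is.

Things in the scene. Friction and masses are not known exactly. Their poses are not given: they have to be found in the camera images.
- marker_mid (a point): Centre of the marker: a thick white felt pen with a green end, 135 mm long, 16 to 17 mm thick, about 13 g, loose. It stands in one hole of the pen block, upright or up to 6 degrees off. The point lies on its axis, 67 mm from either end; z points along the marker to the end that is up at the start.
- marker_top (a point): Centre of the marker's upper end at the start (67 mm from marker_mid along its z). At the start it stands about 145 mm above the bench and 85 mm above the block.
- mug: Empty white mug, loose, about 0.35 kg, 88 mm high, outer radius 42 mm at the rim, wall 4 mm, inner floor 5 mm above the bench. Origin at the centre of its underside, z up; the handle is on its +y side, reaching to about 75 mm from the axis, and may face to the left, to the right, or to the robot.
- pen_block: Wooden block, 56 x 156 x 60 mm (x, y, z), fixed; origin at the centre of its underside, z up. Three upright square holes in its top, 21 mm wide, 50 mm deep, in a row along its y at -50, 0, +50 mm; which pen stands where varies. Beside the marker they hold a ball pen (145 mm long, 9 to 11 thick) and a white stick (128 mm long, 9 thick), which lean a little.
Mind the look-alikes: they are no part of the job. Of the things that look like the mug, take the one that is nearest to the robot's base at the start.

How it is judged:
By the outcome, as a careful person would: the job done as asked, in the order asked, and still so for the second after the job is handed in, with the robot touching nothing.
It also fails if it takes over 35 s, if anything falls off the work surface, if the arm or the gripper's body presses on something with over 40 N, if the wrist force passes 120 N, or if a joint passes its speed limit or range.

## Working session

There is one attempt and no reset: what is moved stays moved. The work goes in short steps, Python scripts to look and compute and a tool call to move; the robot and the scene stay as the last step left them, time stands still between calls to the robot, and variables do not carry over. Pictures are saved under pics/ and viewed, at most 10 in all, crops included, and the job is handed in when it is done.

Besides the shell and the picture viewer there is one more tool, called after ">>>" by a JSON object that holds its "op" and its "data". step_arm: Moves the arm, as the interface text tells. Its arguments: {"type":"object","properties":{"deltas":{"type":"array","items":{"type":"array"}},"hand":{"type":"number"},"force":{"type":"number"}},"required":["deltas"]}

```bash
mkdir -p pics; ls
cat > h.py <<'E'
import numpy as np,cv2
from bench import arm
def cam(n):
    c=arm.read_camera(n); h,w=c["image"].shape[:2]
    f=h/2/np.tan(np.radians(c["fovy"])/2)
    c["K"]=np.array([[f,0,c["cx"]],[0,f,c["cy"]],[0,0,1.]]); c["D"]=np.array(c["distortion"],float)
    c["R"]=cv2.Rodrigues(np.array(c["rvec"],float))[0]; c["t"]=np.array(c["tvec"],float).reshape(3)
    return c
def save(c,n): cv2.imwrite(f"pics/{n}.png",c["image"][:,:,::-1])
def rays(c,uv):
    p=cv2.undistortPoints(np.array(uv,float).reshape(-1,1,2),c["K"],c["D"]).reshape(-1,2)
    return -c["R"].T@c["t"], np.c_[p,np.ones(len(p))]
def onplane(c,uv,z):
    o,p=rays(c,uv); d=p@c["R"]; return o+d*((z-o[2])/d[:,2])[:,None]
def pts(c,uv):
    o,p=rays(c,uv); uv=np.array(uv,int).reshape(-1,2); z=c["range_z"][uv[:,1],uv[:,0]]
    return o+(p*z[:,None])@c["R"]
def proj(c,P): return cv2.projectPoints(np.array(P,float).reshape(-1,1,3),np.array(c["rvec"],float),c["t"],c["K"],c["D"])[0].reshape(-1,2)
E
python3 - <<'E'
from h import *
for n in("side","top"):
    c=cam(n);save(c,n+"0");print(n,-c["R"].T@c["t"],c["R"][2],c["fovy"],c["D"])
o=arm.get_obs();print(o)
E
```

```text
pics
side [ 0.6274099  -0.95286245  0.57696906] [-0.02855216  0.86408034 -0.50254346] 52.35280406564636 [-0.07156023  0.          0.          0.          0.        ]
top [ 0.53153568 -0.10785043  1.04192052] [ 0.08694505 -0.00297127 -0.99620868] 57.98208299397753 [0.01194473 0.         0.         0.         0.        ]
{'time': 0.1, 'qpos': array([-1.29802140e+00,  2.87105474e-01,  1.57800669e+00,  2.15831892e-06,
        1.27861647e+00, -1.49996816e-01]), 'joint_velocities': array([-0.00219985, -0.00163399, -0.00453034,  0.00108219, -0.00030612,
        0.0019795 ]), 'effort': array([ 1.13703300e-03, -4.07294261e+01, -2.93699634e+01, -1.01872504e-04,
        3.42228042e-03,  1.00122168e-05]), 'tool_pos': array([ 0.27681505, -0.61498481,  0.23007952]), 'tool_rot': array([-1.06603951e-03,  9.77740585e-01,  2.09814701e-01, -6.44904532e-05]), 'force': array([-0.91117093,  0.16531714, -0.68230737]), 'torque': array([ 0.01214489, -0.04091345,  0.07315306]), 'finger_force': 0.0, 'width': 1.0027976716510778}
```

View pics/side0.png

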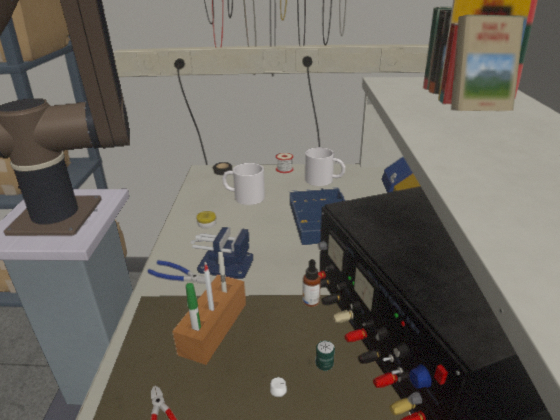

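View pics/top0.png

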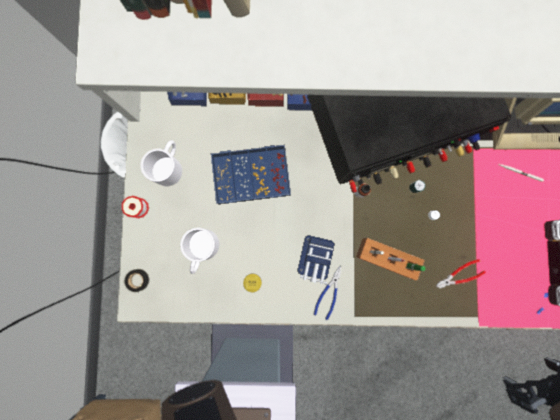

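The top view shows the near mug at (200,244) with its handle towards the robot at (195,266), and the far look-alike at (160,165). The pen block is at (392,258), with the green marker at its right end, (417,267) in the top view and (192,290) in the side view.

Run:
```python
from h import *
S=cam("side");T=cam("top")
def green(c,x0,x1,y0,y1):
    h=cv2.cvtColor(c["image"],cv2.COLOR_RGB2HSV);m=cv2.inRange(h,(45,90,40),(85,255,255))
    k=np.zeros_like(m);k[y0:y1,x0:x1]=m[y0:y1,x0:x1];v,u=np.nonzero(k);return np.c_[u,v]
g=green(S,175,215,270,350);print("side green",len(g),g.min(0),g.max(0),g.mean(0))
gt=green(T,400,435,255,285);print("top green",len(gt),gt.min(0),gt.max(0),gt.mean(0))
for c,q in((S,g),(T,gt)):
    P=pts(c,q);print(np.median(P,0),P.min(0),P.max(0))
# orange block top in top view
h=cv2.cvtColor(T["image"],cv2.COLOR_RGB2HSV);m=cv2.inRange(h,(5,110,80),(20,255,255));m[:,:350]=0;m[:225]=0;m[290:]=0;m[:,430:]=0
v,u=np.nonzero(m);P=pts(T,np.c_[u,v]);ok=abs(P[:,2]-.06)<.012;print(len(u),ok.sum())
r=cv2.minAreaRect(P[ok][:,:2].astype(np.float32)*1000);print("block",r)
# mug: points with height .08-.095 near
uv=np.array([(u,v) for u in range(170,232) for v in range(220,285)])
P=pts(T,uv)
w=(P[:,2]>.078)&(P[:,2]<.098);print("rim",w.sum(),cv2.minEnclosingCircle(P[w][:,:2].astype(np.float32)*1000))
w=(P[:,2]>.02)&(P[:,2]<.098);Q=P[w];c=np.array(cv2.minEnclosingCircle(P[(P[:,2]>.078)&(P[:,2]<.098)][:,:2].astype(np.float32))[0])
d=Q[:,:2]-c;f=np.linalg.norm(d,axis=1)>.05;print("handle dir",d[f].mean(0),f.sum(),d[f][np.argmax(np.linalg.norm(d[f],axis=1))])
big=[cv2.resize(S["image"][260:350,165:265],None,fx=5,fy=5,interpolation=cv2.INTER_CUBIC)]
cv2.imwrite("pics/blk.png",big[0][:,:,::-1])
big=cv2.resize(T["image"][225:290,350:440],None,fx=6,fy=6,interpolation=cv2.INTER_CUBIC)
cv2.imwrite("pics/blkt.png",big[:,:,::-1])
```

```text
side green 234 [186 283] [200 327] [191.69230769 298.61111111]
top green 65 [407 264] [425 270] [417.47692308 267.07692308]
[ 0.47543171 -0.452289    0.12318418] [ 0.46625181 -0.95286245  0.05767967] [ 0.6274099  -0.44270627  0.57696906]
[ 0.47606091 -0.4422283   0.12613333] [ 0.46164045 -0.50887135  0.0019125 ] [ 0.48136447 -0.43918435  0.14820622]
1255 1082
block ((493.0015869140625, -400.2671813964844), (156.5222930908203, 55.9239501953125), 69.65904235839844)
rim 220 ((511.49603271484375, 95.74762725830078), 51.05580139160156)
handle dir [-0.01835554  0.00275716] 66 [-0.06373481  0.01641644]
```

View pics/blk.png

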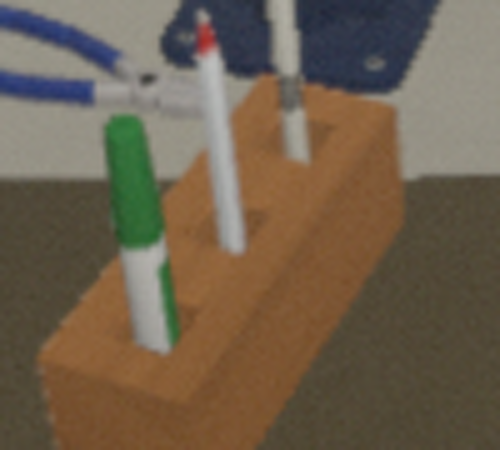

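View pics/blkt.png

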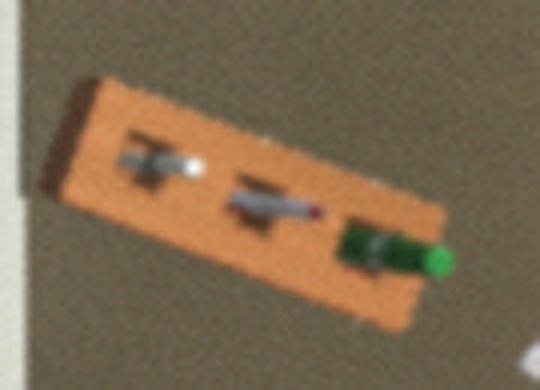

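The zoomed crops show the green cap's tip at about (189,284) in the side view and (423,268.6) in the top view. The marker is in the block's end hole, and its next neighbour, the ball pen, is 50 mm away. Next I'll measure the marker axis and the mug.

Run:
```python
from h import *
S=cam("side");T=cam("top")
print("tip top@.145",onplane(T,[(423.2,268.6)],.145))
def tri(a,b):
    o1,p1=rays(S,[a]);o2,p2=rays(T,[b]);d1=(p1@S["R"])[0];d2=(p2@T["R"])[0]
    k=np.linalg.lstsq(np.c_[d1,-d2],o2-o1,rcond=None)[0];A=o1+k[0]*d1;B=o2+k[1]*d2;return (A+B)/2,np.linalg.norm(A-B)
print("tri tip",tri((189.5,285.5),(423.2,268.6)))
# depth of marker surface in side: centre line points
for v in range(286,330,6):
    a=[(u,v) for u in range(180,206)];P=pts(S,a);w=(P[:,2]>.055)&(P[:,2]<.155)&(abs(P[:,0]-.475)<.03)&(abs(P[:,1]+.45)<.03)
    if w.sum()>2: print(v,np.array(a)[w][[0,-1],0],P[w].mean(0).round(4),np.ptp(P[w][:,0]).round(4))
# mug: white in both views
uv=np.array([(u,v) for u in range(165,235) for v in range(215,290)]);P=pts(T,uv)
Q=P[(P[:,2]>.012)&(P[:,2]<.1)]; r=P[(P[:,2]>.083)&(P[:,2]<.093)]
from scipy.optimize import least_squares
f=lambda c:np.hypot(r[:,0]-c[0],r[:,1]-c[1])-.040
s=least_squares(f,[.51,.09],loss="soft_l1",f_scale=.003);c=s.x;print("mug",c,len(r),np.abs(f(c)).mean())
d=Q[:,:2]-c;n=np.hypot(*d.T);print("n",len(n))
for lo in(.046,.052,.058,.064):
    w=(n>lo)&(n<.08)&(d[:,0]<0);print(lo,w.sum(),np.degrees(np.arctan2(d[w][:,1].mean(),d[w][:,0].mean())),Q[w,2].mean())
# colour based rim ellipse check
h=cv2.cvtColor(T["image"],cv2.COLOR_RGB2HSV);print(h[244,200],h[236,200],h[266,195],h[250,240])
cv2.imwrite("pics/mug.png",cv2.resize(T["image"][215:290,165:240],None,fx=6,fy=6,interpolation=cv2.INTER_CUBIC)[:,:,::-1])
```

```text
tip top@.145 [[ 0.47446756 -0.44947096  0.145     ]]
tri tip (array([ 0.47442026, -0.44913812,  0.14594073]), np.float64(0.00021812440339072026))
286 [186 193] [ 0.4746 -0.4506  0.1462] 0.0103
292 [186 194] [ 0.4743 -0.4521  0.1353] 0.0118
298 [187 196] [ 0.4751 -0.4522  0.123 ] 0.0132
304 [187 197] [ 0.4742 -0.4516  0.1099] 0.016
310 [189 198] [ 0.475  -0.4517  0.0971] 0.0129
316 [184 205] [ 0.4713 -0.4394  0.0719] 0.0356
322 [180 205] [ 0.4681 -0.4456  0.0644] 0.0427
328 [180 205] [ 0.4697 -0.4553  0.0605] 0.0407
mug [0.52105967 0.09377019] 184 0.0011664738167133535
n 610
0.046 81 166.29890361018315 0.05314367838296989
0.052 65 166.4146819593315 0.05229490532901228
0.058 47 166.62930968895918 0.05390088289259316
0.064 30 166.9775508216768 0.05478768897706711
[150   1 251] [150   1 251] [120   1 251] [ 26  16 220]
```

View pics/mug.png

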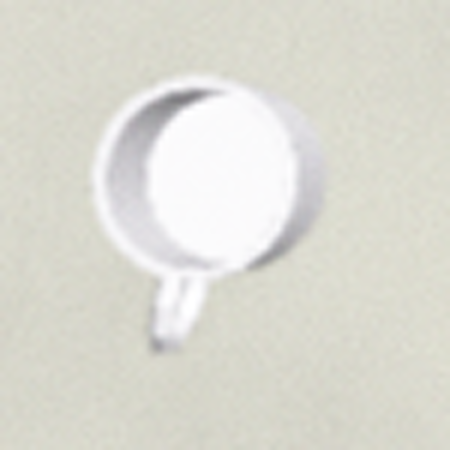

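```bash
cat >> h.py <<'E'
from scipy.spatial.transform import Rotation as Ro
def go(xyz,yaw):
    o=arm.get_obs();R=Ro.from_quat(np.roll(o["tool_rot"],-1)).as_matrix();y=np.degrees(np.arctan2(R[1,1],R[0,1]))
    print("tcp",o["tool_pos"].round(4),"yaw",y.round(2),"delta",(R.T@(np.array(xyz)-o["tool_pos"])).round(4),"turn share",((y-yaw)/30).round(3),"w",o["width"],"t",o["time"],"q6",o["qpos"][5].round(2))
E
python3 -c "
from h import *
go([.4745,-.449,.22],-20.3)"
```

```text
tcp [ 0.2769 -0.6153  0.2309] yaw -65.78 delta [ 0.2484 -0.0706  0.011 ] turn share -1.516 w 0.9961966562660441 t 0.3 q6 -0.15
```

>>> {"op": "step_arm", "data": {"deltas": [[[0.05,-0.014,0],-0.2],[[0.1,-0.028,0],-0.4],[[0.14,-0.042,0],-0.6],[[0.18,-0.055,0.005],-0.8],[[0.22,-0.065,0.01],-1],[[0.248,-0.0706,0.011],-1],[[0.248,-0.0706,0.011],-1],[[0.248,-0.0706,0.011],-1]], "hand": 0.1}}

```text
time: 1.1
tool_pos: [0.4744, -0.4491, 0.2202]
tool_rot: [-0.0, 0.89, 0.456, -0.0]
force: [-0.6, -0.7, -0.2]
width: 0.548
finger_force: 0.0
```

```bash
python3 -c "
from h import *
go([.4745,-.449,.108],-20.3)"
```

```text
tcp [ 0.4744 -0.4491  0.2202] yaw -35.69 delta [2.000e-04 1.000e-04 1.122e-01] turn share -0.513 w 0.5484956613710298 t 1.1 q6 -0.29
```

>>> {"op": "step_arm", "data": {"deltas": [[[0,0,0],-0.25],[[0,0,0],-0.51],[[0,0,0.03],-0.51],[[0,0,0.06],-0.51],[[0,0,0.085],-0.51],[[0,0,0.1],-0.51],[[0,0,0.112],-0.51],[[0,0,0.112],-0.51]]}}

```text
time: 1.9
tool_pos: [0.4731, -0.4494, 0.1067]
tool_rot: [-0.001, 0.822, 0.57, -0.0]
force: [0.3, -0.2, -0.7]
width: 0.549
finger_force: 0.0
```

>>> {"op": "step_arm", "data": {"deltas": [[[0,0,0],0],[[0,0,0],0],[[0,0,0],0],[[0,0,0],0],[[0,0,0],0],[[0,0,0],0],[[0,0,0],0],[[0,0,0],0]], "hand": -1, "force": 25}}

```text
time: 2.7
tool_pos: [0.4748, -0.4502, 0.1102]
tool_rot: [0.001, 0.821, 0.57, -0.0]
force: [-0.2, 0.2, 6.4]
width: 0.154
finger_force: 24.9
```

>>> {"op": "step_arm", "data": {"deltas": [[[0,0,-0.01],0],[[0,0,-0.03],0],[[0,0,-0.06],0],[[0,0,-0.09],0],[[0,0,-0.11],0],[[0,0,-0.13],0],[[0,0,-0.14],0],[[0,0,-0.14],0]]}}

```text
time: 3.5
tool_pos: [0.4747, -0.4499, 0.2504]
tool_rot: [0.002, 0.822, 0.57, 0.0]
force: [-0.0, 0.5, 0.1]
width: 0.156
finger_force: 24.4
```

Run:
```python
from h import *
S=cam("side");T=cam("top")
go([.521,.0938,.25],77)
o=arm.get_obs();print(o["width"],o["finger_force"],o["force"])
c=proj(S,[o["tool_pos"]])[0].astype(int);print(c)
x,y=max(c[0]-70,0),max(c[1]-60,0)
cv2.imwrite("pics/held.png",cv2.resize(S["image"][y:y+140,x:x+140],None,fx=4,fy=4,interpolation=cv2.INTER_CUBIC)[:,:,::-1]);print(x,y)
```

```text
tcp [ 0.474  -0.449   0.2473] yaw -20.47 delta [ 0.525  -0.1458 -0.0021] turn share -3.249 w 0.15160140237492942 t 3.6 q6 -0.56
0.15160140237492942 24.43967850857007 [-0.52538603  0.01406545 -0.85297956]
[180 230]
110 170
```

View pics/held.png

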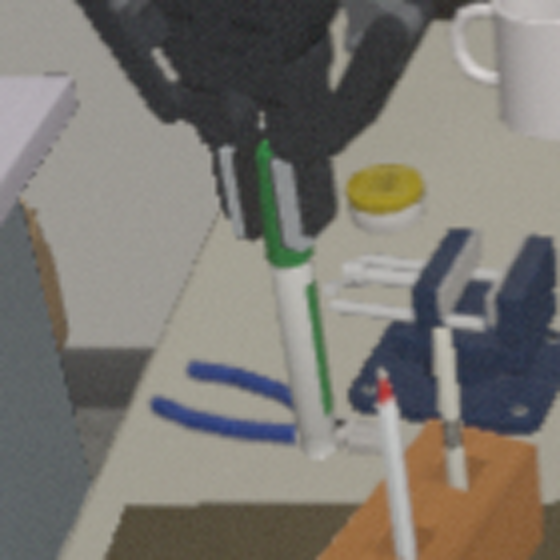

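The marker is held at the cap between the pads. Its lower end is at about (189,282) in the side picture. I'll get its tilt from the depth.

```bash
cat >> h.py <<'E'
def axis(c):
    # marker body axis from side depth, points within 3cm of the TCP column, below the fingers
    t=arm.get_obs()["tool_pos"];cc=proj(c,[t])[0].astype(int)
    uv=np.array([(u,v) for u in range(cc[0]-35,cc[0]+36) for v in range(cc[1],min(cc[1]+80,419))]);P=pts(c,uv)
    w=(np.hypot(P[:,0]-t[0],P[:,1]-t[1])<.035)&(P[:,2]<t[2]-.012)&(P[:,2]>t[2]-.115);Q=P[w]
    q=Q.mean(0);d=cv2.fitLine(Q.astype(np.float32),cv2.DIST_HUBER,0,.01,.01).ravel()[:3];d=d*np.sign(d[2])
    v=c["R"][2]*[1,1,0];v/=np.linalg.norm(v);zb=Q[:,2].min();bot=q+d*(zb-q[2])/d[2]+v*.006
    print("n",w.sum(),"mean",q.round(4),"dir",d.round(3),"zmin",zb.round(4),"bottom~",bot.round(4),"tcp",t.round(4),"bottom-tcp",(bot-t).round(4))
E
python3 - <<'E'
from h import *
axis(cam("side"))
E
```

```text
n 467 mean [ 0.4757 -0.4516  0.1943] dir [ 0.022 -0.001  1.   ] zmin 0.1486 bottom~ [ 0.4745 -0.4455  0.1486] tcp [ 0.4738 -0.4488  0.2466] bottom-tcp [ 0.0007  0.0033 -0.098 ]
```

```bash
python3 -c "
from h import *
go([.5405,.0893,.30],-103)"
```

```text
tcp [ 0.4738 -0.4488  0.2466] yaw -20.47 delta [ 0.5275 -0.1258 -0.0524] turn share 2.751 w 0.15387327111603674 t 3.65 q6 -0.56
```

>>> {"op": "step_arm", "data": {"deltas": [[[0,0,-0.03],0],[[0.02,-0.005,-0.05],0.1],[[0.06,-0.014,-0.05],0.25],[[0.1,-0.024,-0.05],0.4],[[0.14,-0.033,-0.05],0.55],[[0.18,-0.043,-0.05],0.7],[[0.22,-0.052,-0.05],0.85],[[0.26,-0.062,-0.05],1],[[0.3,-0.072,-0.05],1],[[0.33,-0.079,-0.05],1]]}}

```text
time: 4.65
tool_pos: [0.515, -0.1101, 0.2966]
tool_rot: [-0.001, 0.941, 0.339, -0.001]
force: [0.2, -0.8, -0.9]
width: 0.157
finger_force: 24.5
```

```bash
python3 -c "
from h import *
go([.5405,.0893,.30],-103)"
```

```text
tcp [ 0.515  -0.1101  0.2966] yaw -50.42 delta [ 0.1467 -0.1374 -0.0031] turn share 1.753 w 0.15696876263963472 t 4.65 q6 0.48
```

>>> {"op": "step_arm", "data": {"deltas": [[[0.025,-0.024,0],0.1],[[0.05,-0.047,0],0.25],[[0.075,-0.07,0],0.4],[[0.1,-0.094,0],0.55],[[0.125,-0.117,0],0.7],[[0.14,-0.131,0],0.85],[[0.145,-0.136,0],1],[[0.145,-0.136,0],1]]}}

```text
time: 5.45
tool_pos: [0.5403, 0.0857, 0.2965]
tool_rot: [-0.0, 0.996, 0.084, -0.001]
force: [-0.4, -0.2, -0.7]
width: 0.154
finger_force: 24.5
```

>>> {"op": "step_arm", "data": {"deltas": [[[0,0,0],0.25],[[0,0,0],0.5],[[0,0,0],0.75],[[0,0,0],0.75],[[0,0,0],0.75]]}}

```text
time: 5.95
tool_pos: [0.5407, 0.084, 0.2976]
tool_rot: [0.0, 0.994, -0.112, -0.001]
force: [-0.5, 0.1, 0.5]
width: 0.155
finger_force: 24.5
```

Run:
```python
from h import *
c=cam("side");axis(c);go([.5405,.0893,.20],-103)
```

```text
n 196 mean [0.5445 0.0792 0.2449] dir [-0.011 -0.036  0.999] zmin 0.2006 bottom~ [0.5448 0.0867 0.2006] tcp [0.5407 0.0841 0.2978] bottom-tcp [ 0.0041  0.0026 -0.0972]
tcp [0.5407 0.0841 0.2978] yaw -102.84 delta [-0.0013 -0.005   0.0978] turn share 0.005 w 0.15054431940696641 t 6.0 q6 1.76
```

>>> {"op": "step_arm", "data": {"deltas": [[[-0.004,0,0.03],0],[[-0.004,0,0.06],0],[[-0.004,0,0.09],0],[[-0.004,0,0.11],0],[[-0.004,0,0.13],0],[[-0.004,0,0.15],0],[[-0.004,0,0.165],0],[[-0.004,0,0.175],0],[[-0.004,0,0.18],0],[[-0.004,0,0.18],0]]}}

```text
time: 7.0
tool_pos: [0.5369, 0.0854, 0.118]
tool_rot: [0.0, 0.994, -0.113, -0.0]
force: [-0.1, -0.7, 0.5]
width: 0.151
finger_force: 24.5
```

>>> {"op": "step_arm", "data": {"deltas": [[[0,0,0.004],0],[[0,0,0.007],0],[[0,0,0.01],0],[[0,0,0.01],0]]}}

```text
time: 7.4
tool_pos: [0.5368, 0.0855, 0.1081]
tool_rot: [0.0, 0.994, -0.113, -0.0]
force: [0.0, -0.4, -0.4]
width: 0.152
finger_force: 24.5
```

Run:
```python
from h import *
c=cam("side");go([.5405,.0893,.10],-103);o=arm.get_obs();print(o["force"])
u,v=proj(c,[[.52,.09,.1]])[0].astype(int);x,y=u-70,v-70
cv2.imwrite("pics/in.png",cv2.resize(c["image"][y:y+140,x:x+140],None,fx=4,fy=4,interpolation=cv2.INTER_CUBIC)[:,:,::-1]);print(x,y)
```

```text
tcp [0.5369 0.0855 0.1082] yaw -102.97 delta [ 0.0026 -0.0045  0.0082] turn share 0.001 w 0.15480866047961506 t 7.45 q6 1.77
[-0.22842745  0.41491147  0.05262268]
177 96
```

View pics/in.png

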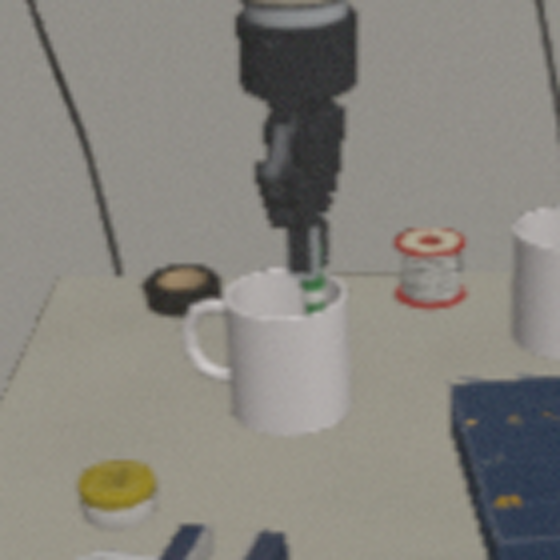

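The marker is inside the mug on the side away from the handle, entering at about (256,168) in the full picture. Now I'll lower it gently to the floor.

>>> {"op": "step_arm", "data": {"deltas": [[[0,0,0.001],0],[[0,0,0.002],0],[[0,0,0.003],0],[[0,0,0.003],0]]}}

```text
time: 7.85
tool_pos: [0.537, 0.0855, 0.1053]
tool_rot: [-0.0, 0.994, -0.113, 0.0]
force: [0.3, -0.9, 0.0]
width: 0.15
finger_force: 24.5
```

>>> {"op": "step_arm", "data": {"deltas": [[[0,0,0.001],0],[[0,0,0.0015],0],[[0,0,0.0015],0]]}}

```text
time: 8.15
tool_pos: [0.5379, 0.0854, 0.1052]
tool_rot: [-0.0, 0.994, -0.113, 0.001]
force: [-0.5, -0.2, 5.9]
width: 0.153
finger_force: 24.8
```

>>> {"op": "step_arm", "data": {"deltas": [[[0,0,0.001],0],[[-0.003,0,0.001],0],[[-0.006,0,0.001],0],[[-0.01,0,0.001],0],[[-0.014,0,0.0012],0],[[-0.014,0,0.0012],0]], "force": 20}}

```text
time: 8.75
tool_pos: [0.5249, 0.0889, 0.1044]
tool_rot: [-0.0, 0.994, -0.113, 0.003]
force: [1.4, 0.5, 6.3]
width: 0.151
finger_force: 25.0
```

```bash
cat >> h.py <<'E'
def mug():
    T=cam("top");S=cam("side")
    for n,c,b in(("top",T,(165,235,215,290)),("side",S,(215,275,150,215))):
        uv=np.array([(u,v) for u in range(b[0],b[1]) for v in range(b[2],b[3])]);P=pts(c,uv);w=(P[:,2]>.01)&(P[:,2]<.08)&(np.hypot(P[:,0]-.521,P[:,1]-.094)<.08)
        print(n,w.sum(),P[w].mean(0).round(4))
    # green / white marker surface seen above the rim in the side view, by height
    h=cv2.cvtColor(S["image"],cv2.COLOR_RGB2HSV);m=cv2.inRange(h,(45,80,40),(85,255,255));v,u=np.nonzero(m);w=(u>215)&(u<300)&(v>120)&(v<215);q=np.c_[u,v][w]
    if len(q): print("green px",len(q),q.min(0),q.max(0),"\n",pts(S,q)[::max(1,len(q)//8)].round(3))
    return S,T
E
python3 - <<'E'
from h import *
o=arm.get_obs();print(o["force"],o["tool_pos"],o["width"]);S,T=mug()
u,v=proj(S,[[.52,.09,.1]])[0].astype(int);x,y=u-50,v-50
cv2.imwrite("pics/tilt.png",cv2.resize(S["image"][y:y+100,x:x+100],None,fx=6,fy=6,interpolation=cv2.INTER_CUBIC)[:,:,::-1])
E
```

```text
[1.39993907 0.46427648 6.28332237] [0.52494257 0.08886924 0.1044295 ] 0.15139936929164957
top 99 [0.5324 0.0664 0.0459]
side 902 [0.5138 0.0764 0.0492]
green px 11 [250 166] [254 173] 
 [[0.534 0.085 0.102]
 [0.527 0.08  0.102]
 [0.529 0.081 0.101]
 [0.532 0.083 0.1  ]
 [0.534 0.086 0.099]
 [0.526 0.085 0.096]
 [0.53  0.078 0.099]
 [0.528 0.082 0.083]
 [0.531 0.083 0.082]
 [0.533 0.086 0.081]
 [0.536 0.083 0.083]]
```

View pics/tilt.png

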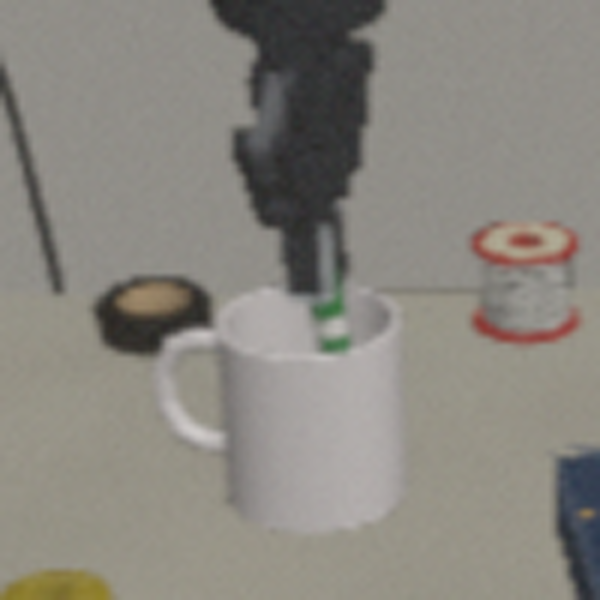

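The marker pivots as intended: the cap leans left towards the handle and the mug hasn't moved. I'll go on along the arc.

>>> {"op": "step_arm", "data": {"deltas": [[[-0.004,0,0],0],[[-0.008,0,0.0005],0],[[-0.012,0,0.001],0],[[-0.016,0,0.0017],0],[[-0.02,0,0.0025],0],[[-0.02,0,0.0025],0]]}}

```text
time: 9.45
tool_pos: [0.5036, 0.0935, 0.1005]
tool_rot: [-0.0, 0.994, -0.113, 0.0]
force: [-0.2, 1.4, 5.4]
width: 0.155
finger_force: 26.2
```

Run:
```python
from h import *
mug()
```

```text
top 188 [0.5355 0.0749 0.0455]
side 909 [0.5145 0.0764 0.0492]
green px 17 [244 163] [249 174] 
 [[0.514 0.084 0.112]
 [0.516 0.085 0.105]
 [0.516 0.086 0.102]
 [0.513 0.086 0.099]
 [0.518 0.087 0.098]
 [0.513 0.086 0.096]
 [0.518 0.083 0.082]
 [0.523 0.087 0.081]
 [0.52  0.086 0.078]]
```

>>> {"op": "step_arm", "data": {"deltas": [[[-0.003,0,0.0008],0],[[-0.006,0,0.0017],0],[[-0.009,0,0.0025],0],[[-0.012,0,0.0035],0],[[-0.012,0,0.0035],0]]}}

```text
time: 10.05
tool_pos: [0.4915, 0.0961, 0.0964]
tool_rot: [-0.0, 0.994, -0.113, -0.0]
force: [-0.1, 0.5, 4.6]
width: 0.154
finger_force: 26.2
```

Run:
```python
from h import *
S,T=mug()
u,v=proj(S,[[.52,.09,.1]])[0].astype(int);x,y=u-50,v-50
cv2.imwrite("pics/tilt2.png",cv2.resize(S["image"][y:y+100,x:x+100],None,fx=6,fy=6,interpolation=cv2.INTER_CUBIC)[:,:,::-1])
```

```text
top 262 [0.5319 0.0836 0.0449]
side 910 [0.5149 0.0769 0.0494]
green px 21 [240 163] [246 174] 
 [[0.502 0.093 0.107]
 [0.502 0.088 0.104]
 [0.502 0.089 0.101]
 [0.502 0.087 0.099]
 [0.507 0.09  0.097]
 [0.502 0.087 0.096]
 [0.507 0.09  0.094]
 [0.501 0.089 0.092]
 [0.512 0.086 0.081]
 [0.509 0.089 0.077]
 [0.514 0.089 0.077]]
```

View pics/tilt2.png

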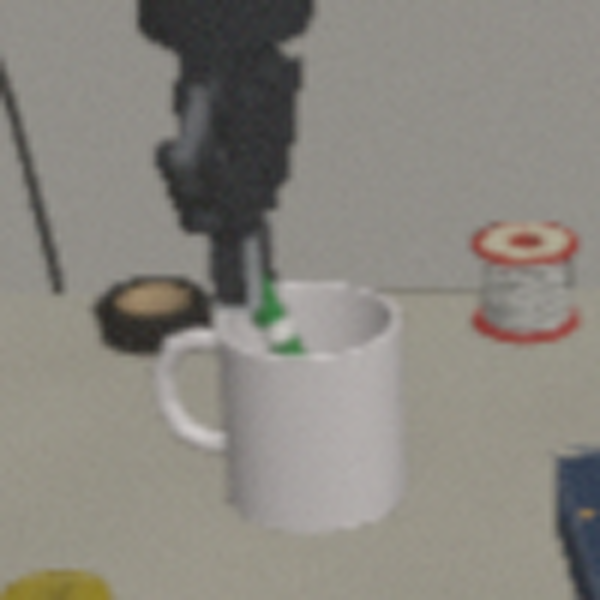

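The marker leans about 27° towards the handle, close to the rim, and the mug is still in place. I'll release it here and lift straight up.

>>> {"op": "step_arm", "data": {"deltas": [[[0,0,0],0],[[0,0,0],0],[[0,0,0],0],[[0,0,0],0],[[0,0,0],0],[[0,0,0],0]], "hand": 0}}

```text
time: 10.75
tool_pos: [0.492, 0.0957, 0.0965]
tool_rot: [0.0, 0.994, -0.113, -0.0]
force: [0.5, 0.4, 0.2]
width: 0.499
finger_force: 0.0
```

>>> {"op": "step_arm", "data": {"deltas": [[[0,0,-0.01],0],[[0,0,-0.03],0],[[0,0,-0.06],0],[[0,0,-0.1],0],[[0,0,-0.14],0],[[0,0,-0.18],0],[[0,0,-0.18],0],[[0,0,-0.18],0]]}}

```text
time: 11.55
tool_pos: [0.4928, 0.0958, 0.2787]
tool_rot: [-0.0, 0.994, -0.113, 0.002]
force: [0.6, -0.8, -0.6]
width: 0.496
finger_force: 0.0
```

Run:
```python
from h import *
S,T=mug();o=arm.get_obs();print(o["time"],o["force"])
u,v=proj(S,[[.52,.09,.1]])[0].astype(int);x,y=u-50,v-50
a=cv2.resize(S["image"][y:y+100,x:x+100],None,fx=4,fy=4,interpolation=cv2.INTER_CUBIC)
b=cv2.resize(T["image"][200:300,150:250],None,fx=4,fy=4,interpolation=cv2.INTER_CUBIC)
cv2.imwrite("pics/fin.png",np.hstack([a,b])[:,:,::-1])
```

```text
top 426 [0.5219 0.096  0.0465]
side 919 [0.515  0.0778 0.0495]
green px 66 [228 157] [239 170] 
 [[0.471 0.094 0.125]
 [0.476 0.091 0.121]
 [0.476 0.093 0.114]
 [0.443 0.294 0.018]
 [0.478 0.093 0.105]
 [0.483 0.09  0.104]
 [0.491 0.09  0.1  ]
 [0.491 0.091 0.094]
 [0.49  0.089 0.089]]
11.65 [-0.11337921  0.19648     0.23502712]
```

View pics/fin.png

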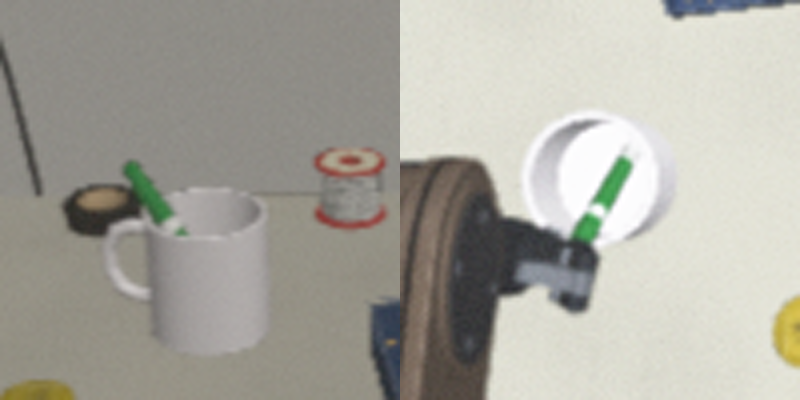

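The marker rests against the rim on the handle's side, green end up, pointing out over the handle. The mug is upright and in place, and the gripper is clear.

```bash
python3 -c "
from bench import arm
print(arm.hand_in())"
```

```text
the job is handed in; nothing more can be done
None
```

The job is handed in: the marker was lowered into the near mug and let go, and now leans, green end up, on the rim over the handle, with the mug still standing where it was.

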